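# Close the nesting canister over the small bead egg

### The arm

A 6-joint arm with a two-finger parallel gripper is mounted at the origin on the work surface. World frame = base frame: x ahead of the robot, y to its left, z up, the work surface at z = 0. Lengths are in m, angles in rad, forces in N, time in s.
With the tool pointing down it reaches from about 0.35 to 0.975 m from the base axis. Payload 4.9 kg.
Tool frame: the origin (TCP) lies at the very end of the fingers, on their centre line; the grasp point (between the pads) lies ctrl.grip_point_offset behind it (ctrl.grip_point_offset is the distance from the TCP to the grasp point, in m); z points along the fingers, y is the direction in which the jaws open and shut (so a half turn about z gives the same grasp; the last joint's range is limited). The gripper opens to 85 mm and grips with 20 to 120 N. Pads are 22 mm wide; open, the fingers measure 114 mm over their backs; the gripper's body (76 mm by 85 mm) begins 54 mm behind the grasp point. The pads swing forward as they close: fully open they stand 13 mm farther back than shut.
Start: joints at [1.048, 0.053, 1.613, -0, 1.476, -0.119], TCP at [0.246, 0.575, 0.231] pointing down, gripper open.
Joint ranges: [-3.01, 3.01], [-1.01, 2.22], [0.06, 2.58], [-1.02, 4.17], [0.09, 2.62], [-3.14, 3.14]. Speed limits (rad/s): [2.57, 2.57, 3.14, 3.14, 3.14, 3.14].

### API

Orientations are given as a rotation vector (axis times angle).
In Python, from station import ctrl gives the robot as it stands. The module is installed in compiled form; this text tells all that it offers.
- The arm moves only by the shell command python3 -m creep 'ROWS' [FORCE]. ROWS is JSON, a list of rows, each a list of 5 numbers: the closure in counts, from 0 (fully open) to 255 (shut), then the shift along the tool's x, y, z in mm, then the turn about the tool's z in rad. A call has 1 to 12 rows; each row is the pose to reach, as a shift and turn from the pose commanded when the call began, along the tool's axes at that moment; what a row does not reach only later rows make up. A row lasts 1/12 s, in which the tool goes at most 41.7 mm and 7.16 degrees, less where a joint would pass 70% of its speed; a pose out of reach is approached as far as the arm can. A call with a gripper value outside its range is refused whole. The fingers move at their own pace and stop on an object; FORCE is the grip in N (left out, the last holds). Time passes only in rows, so rows that repeat a pose let the fingers close. It gives the time, the measured TCP pose, the force and the opening at its end, in the units of the state.
- ctrl.get_obs(): the state, without advancing time (a new reading comes with each control period).
- ctrl.get_image(name): name is "scene" or "side" or "wrist"; returns the picture (480x640x3 uint8, red, green, blue); there is no depth.
- ctrl.calibration(name): a dict with "fx", "fy", "cx", "cy" (pixels), "R" (3x3) and "t" (3): a world point X has camera coordinates R X + t. Camera axes: x right, y down, z forward; pixel columns grow to the right and rows downward; lengths in m; the calibration is good to about 2 mm. The wrist camera is an equidistant fisheye: a pixel r from the principal point sees the ray r / f radians off the axis. A picture is of the moment at which its call begins: read the wrist's pose just before it. calibration takes no time and is no camera call; for the wrist camera it gives the pose at the moment of the call.
- ctrl.finish_job(): hands the job in, once; it reports no verdict.
Trained networks look in the newest picture that a camera, given by its name, has taken for a name from the list of things; names that differ only in an ending like _2 or _b are one class to them, and where a whole thing is asked for, a point or a joint stands for the part that bears it (a point fixed in the world has none). Each returns a list of dicts, best first, with "conf" (0 to 1); they miss things now and then, are a little off and sometimes report something else, mostly with a low value. They report only what shows in the picture. A call takes as long as a camera call. They do not tell look-alikes from the thing itself.
- ctrl.boxes_of(camera, label): "rect" ([left, top, width, height] in pixels, round what is visible of it).
- ctrl.outline_of(camera, label): "mask" (480x640 bool, what is visible of it) and "rect" ([left, top, width, height] in pixels, round what is visible of it).
The state is a dict: "t": time; "q": joint angles; "dq": joint speeds; "effort": joint torques, N m; "tool_pos": TCP position; "tool_rot": TCP orientation; "contact_force": force on the tool from outside, world axes, zero at the start; "wrist_torque": the same for the moment, N m; "opening": finger opening in m.
Only numpy, scipy, OpenCV 4.12 (cv2) and the standard library are available. Lean on these libraries where they do the work, as an engineer would, in place of code of your own. Each camera call takes 0.05 s, during which the arm holds its last target. There are 200 camera calls.

### The job

The small wooden egg already stands in the canister base on the lazy Susan: lower the tall winged cap over it, wings clear of the two brass keepers, until it rests fully down on the base. Then twist the cap until both wings lie under the keepers, bar in line with them, and let go. Leave the short cap where it stands.

Things in the scene. Friction and masses are not known exactly. Their poses are not given: they have to be found in the camera images.
- canister_base: fixed wooden base on a fixed lazy Susan: disc 132 mm across, 12 thick; tapered collar (50 to 40 across, 14 high) on it guides the cap. Two opposite brass keepers, 20 wide, overhang inward to 42 mm off the axis, 14 to 19 above the disc top; they block wings within 25 deg of them. Twist either way. Origin: centre of underside; x through both keepers (half turn alike). Closed cap: origin 12 mm above.
- inner_egg: loose dark-wood egg-shaped shell, 30 mm across, 50 high, flat foot, 30 g, standing upright in the collar of the canister base, its foot 18 mm above the base's origin and its top 56 mm above the disc's upper face. Origin: centre of its foot; z up. It stays there.
- tall_cap: loose tall light-wood cap, a cup upside down: outside 64 mm across, inside 56, 70 mm high to the crown, inside depth 64. Grip bar on the crown 46 x 16 mm, 28 high; two opposite foot wings 14 wide, 6 thick, reaching 50 mm from the axis. 0.08-0.15 kg, upright on the board (z = 0). Origin: centre of underside; x along bar and wings (half turn alike). The one to use.
- short_cap: loose short light-wood cap, a cup upside down: outside 64 mm across, inside 56, 40 mm high to the crown, inside depth 34. Grip bar on the crown 46 x 16 mm, 28 high; two opposite foot wings 14 wide, 6 thick, reaching 50 mm from the axis. 0.08-0.15 kg, upright on the board (z = 0). Origin: centre of underside; x along bar and wings (half turn alike). Too shallow; leave it.
Things that resemble listed ones, but are neither listed nor needed, are in the scene too. What is shaped like the tall_cap but pink or red is not meant.

How it is judged:
By the outcome, as a careful person would: the job done as asked, in the order asked, and still so for the second after the job is handed in, with the robot touching nothing.
It also fails if it takes over 45 s, if anything falls off the work surface, if the arm or the gripper's body presses on something with over 40 N, if the wrist force passes 120 N, or if a joint passes its speed limit or range.

## Working session

There is one attempt and no reset: what is moved stays moved. The work goes in short steps, Python scripts to look and compute and a shell command to move; the robot and the scene stay as the last step left them, time stands still between calls to the robot, and variables do not carry over. Pictures are saved under pics/ and viewed, about 8 in all and at most 12, crops included, and the job is handed in when it is done.

```bash
mkdir -p pics
python3 - <<'E'
from station import ctrl
import cv2,numpy as np
o=ctrl.get_obs();print({k:np.round(v,3) for k,v in o.items()},ctrl.grip_point_offset)
ims=[]
for c in["scene","side"]:
    im=ctrl.get_image(c);cv2.imwrite(f"pics/{c}0.png",im[:,:,::-1])
    for l in["canister_base","tall_cap","short_cap","inner_egg"]:
        print(c,l,[(round(d["conf"],2),np.round(d["rect"])) for d in ctrl.boxes_of(c,l)])
    k=ctrl.calibration(c);print(k)
E
```

```text
{'t': np.float64(0.0), 'q': array([ 1.048,  0.053,  1.614, -0.   ,  1.476, -0.119]), 'dq': array([ 0.   ,  0.001, -0.001,  0.001,  0.002, -0.001]), 'effort': array([-2.0000e-03, -3.9370e+01, -3.7017e+01, -0.0000e+00,  7.0000e-03,
       -0.0000e+00]), 'tool_pos': array([0.245, 0.574, 0.23 ]), 'tool_rot': array([-6.300e-01, -3.077e+00,  3.000e-03]), 'contact_force': array([-0.666,  0.467, -0.74 ]), 'wrist_torque': array([-0.011, -0.022,  0.021]), 'opening': np.float64(0.085)} 0.0187
scene canister_base [(0.85, array([ 80., 283.,  81.,  75.]))]
scene tall_cap [(0.95, array([400., 221.,  37.,  62.])), (0.9, array([332., 252.,  52.,  62.])), (0.67, array([471., 244.,  51.,  62.]))]
scene short_cap [(0.93, array([299., 216.,  31.,  54.]))]
scene inner_egg [(0.98, array([105., 297.,  22.,  28.]))]
{'fx': 613.1653919697093, 'fy': 613.1653919697093, 'cx': 315.0145724269605, 'cy': 238.20204153672717, 'R': array([[ 0.21868763,  0.97557464, -0.02073277],
       [ 0.65600919, -0.16271563, -0.73700445],
       [-0.7223764 ,  0.14757287, -0.67556982]]), 't': array([-0.23263596, -0.2819361 ,  1.48863   ])}
side canister_base [(0.87, array([348., 357., 105.,  99.]))]
side tall_cap [(0.82, array([330., 177.,  41.,  62.])), (0.56, array([329., 108.,  30.,  54.])), (0.3, array([252., 217.,  57.,  45.]))]
side short_cap [(0.77, array([252., 217.,  55.,  44.]))]
side inner_egg [(0.62, array([391., 372.,  23.,  32.]))]
{'fx': 517.3822417122153, 'fy': 517.3822417122153, 'cx': 316.0339654838851, 'cy': 240.19965273048896, 'R': array([[ 0.98923739, -0.14629543,  0.00265329],
       [-0.09821612, -0.67735197, -0.72907331],
       [ 0.10845731,  0.72096598, -0.68443047]]), 't': array([-0.53952712,  0.14734537,  0.77865234])}
```

View pics/scene0.png

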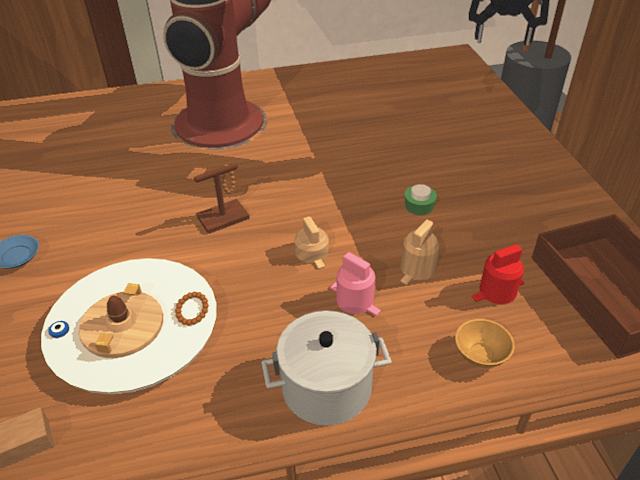

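View pics/side0.png

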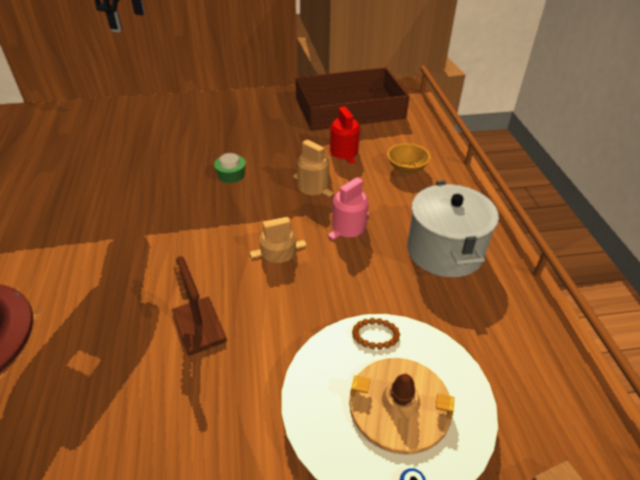

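The tall cap is at about (420,250) in scene and (313,168) in side, and the base with the egg is at (118,318) and (403,400). The pink and red caps are decoys. Next, zoomed crops.

Run:
```python
import cv2,numpy as np
s=cv2.imread("pics/scene0.png");d=cv2.imread("pics/side0.png")
def c(im,x,y,w,h): return cv2.resize(im[y:y+h,x:x+w],(400,300),interpolation=cv2.INTER_CUBIC)
m=np.vstack([np.hstack([c(s,70,280,100,75),c(d,340,350,120,90)]),np.hstack([c(s,370,210,100,75),c(d,263,130,100,75)])])
cv2.imwrite("pics/m.png",m)
```

```text
(no output)
```

View pics/m.png

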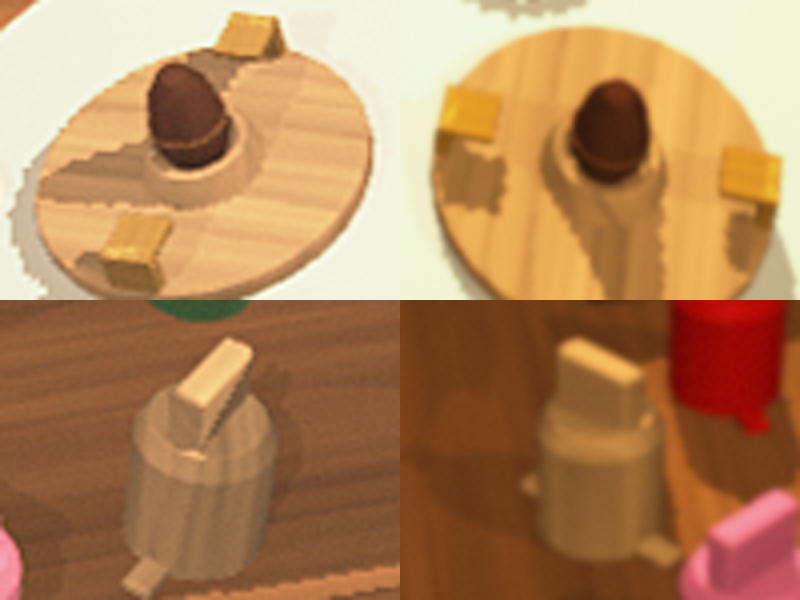

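```bash
cat > fit.py <<'E'
from station import ctrl
import numpy as np
from scipy.optimize import least_squares
K={c:ctrl.calibration(c) for c in("scene","side")}
def proj(c,P):
    k=K[c];p=np.atleast_2d(P)@k["R"].T+k["t"];return np.c_[k["fx"]*p[:,0]/p[:,2]+k["cx"],k["fy"]*p[:,1]/p[:,2]+k["cy"]]
def W(v,P):
    c,s=np.cos(v[3]),np.sin(v[3]);P=np.atleast_2d(P)/1000
    return np.c_[c*P[:,0]-s*P[:,1]+v[0],s*P[:,0]+c*P[:,1]+v[1],P[:,2]+v[2]]
a=np.linspace(0,2*np.pi,200)
def circ(r,z):return np.c_[r*np.cos(a),r*np.sin(a),0*a+z]
E
python3 - <<'E'
from fit import *
us={"scene":lambda u:np.array(u)/4+[70,280],"side":lambda u:(np.array(u)-[400,0])*.3+[340,350]}
# base: keeper inner-corner midpoint, sign +x = near keeper in scene (right in side)
def rb(v):
    r=[]
    for c,pts in {"scene":[(42,(145,213)),(-42,(243,50))],"side":[(42,(723,171)),(-42,(498,116))]}.items():
        for x,u in pts:r+=list(proj(c,W(v,[x,0,31]))[0]-us[c](u))
    for c,l,h in(("scene",37,372),("side",432,772)):
        p=proj(c,W(v,circ(66,12)))[:,0];q=us[c]([[l,0],[h,0]])[:,0];r+=[p.min()-q[0],p.max()-q[1]]
    for c,u in(("scene",(177,66)),("side",(617,82))):
        r+=list((proj(c,W(v,[0,0,67]))[0]-us[c](u))*.5)
    return np.array(r)
for y0 in(0,1,2,3):
    f=least_squares(rb,[.6,-.3,.01,y0],loss="soft_l1");print("base",f.x.round(4),f.cost.round(2),rb(f.x).round(1))
uc={"scene":lambda u:(np.array(u)-[0,300])/4+[370,210],"side":lambda u:(np.array(u)-[400,300])/4+[263,130]}
def rc(w):
    v=[w[0],w[1],0,w[2]];r=[]
    # +x = wing near in scene / right in side
    L=[("scene",[23,0,98],(185,402)),("scene",[-23,0,98],(243,342)),("scene",[50,0,3],(135,586)),
       ("side",[23,0,98],(637,379)),("side",[-23,0,98],(565,344)),("side",[50,0,3],(668,557)),("side",[-50,0,3],(524,488))]
    for c,P,u in L:r+=list(proj(c,W(v,P))[0]-uc[c](u))
    for c,l,h in(("scene",125,275),("side",537,665)):
        p=proj(c,W(v,np.r_[circ(32,0),circ(32,55)]))[:,0];q=uc[c]([[l,0],[h,0]])[:,0];r+=[p.min()-q[0],p.max()-q[1]]
    return np.array(r)
for y0 in(0,1,2,3,-1):
    f=least_squares(rc,[.6,.3,y0],loss="soft_l1");print("cap",f.x.round(4),f.cost.round(2),rc(f.x).round(1))
from scipy.spatial.transform import Rotation as R
print(R.from_rotvec(ctrl.get_obs()["tool_rot"]).as_matrix().round(3))
E
```

```text
base [ 0.622  -0.2173  0.0281 -0.4406] 3.92 [ 0.   0.3 -0.6  1.1 -1.3 -0.5 -0.2 -1.5 -0.5  0.2 -1.   1.1 -0.6  0.6
  0.2  0.8]
base [ 0.622  -0.2173  0.0281 -0.4406] 3.92 [ 0.   0.3 -0.6  1.1 -1.3 -0.5 -0.2 -1.5 -0.5  0.2 -1.   1.1 -0.6  0.6
  0.2  0.8]
base [ 0.622  -0.2173  0.0281 -0.4406] 3.92 [ 0.   0.3 -0.6  1.1 -1.3 -0.5 -0.2 -1.5 -0.5  0.2 -1.   1.1 -0.6  0.6
  0.2  0.8]
base [ 0.6218 -0.2167  0.0294  3.6596] 202.62 [ -0.3 -35.5   1.6  34.9 -59.7   8.7  55.5 -11.8  -0.3   0.5  -1.2   1.
  -0.5   0.2   0.1   0.3]
cap [ 0.5835  0.2985 -0.8702] 7.21 [-0.  -1.7 -1.  -1.2 -0.2  0.7 -0.1 -1.1 -0.1 -1.1  1.8 -0.   1.2 -2.5
 -1.3  0.4 -0.4  0.1]
cap [ 0.5835  0.2985 -0.8701] 7.21 [-0.  -1.7 -1.  -1.2 -0.2  0.7 -0.1 -1.1 -0.1 -1.1  1.8 -0.   1.2 -2.5
 -1.3  0.4 -0.4  0.1]
cap [ 0.5835  0.2985 -0.8702] 7.21 [-0.  -1.7 -1.  -1.2 -0.2  0.7 -0.1 -1.1 -0.1 -1.1  1.8 -0.   1.2 -2.5
 -1.3  0.4 -0.4  0.1]
cap [0.5835 0.2985 5.413 ] 7.21 [-0.  -1.7 -1.  -1.2 -0.2  0.7 -0.1 -1.1 -0.1 -1.1  1.8 -0.   1.2 -2.5
 -1.3  0.4 -0.4  0.1]
cap [ 0.5835  0.2985 -0.8702] 7.21 [-0.  -1.7 -1.  -1.2 -0.2  0.7 -0.1 -1.1 -0.1 -1.1  1.8 -0.   1.2 -2.5
 -1.3  0.4 -0.4  0.1]
[[-0.92   0.393 -0.   ]
 [ 0.393  0.92   0.   ]
 [ 0.     0.    -1.   ]]
```

```bash
python3 -m creep '[[110,-419,-120,30,0.467],[110,-419,-120,30,0.467],[110,-419,-120,30,0.467],[110,-419,-120,30,0.467],[110,-419,-120,30,0.467],[110,-419,-120,30,0.467],[110,-419,-120,30,0.467],[110,-419,-120,30,0.467],[110,-419,-120,30,0.467],[110,-419,-120,30,0.467],[110,-419,-120,30,0.467],[110,-419,-120,30,0.467]]' 60
python3 -m creep '[[110,0,0,0,0],[110,0,0,0,0],[110,0,0,0,0]]'
python3 - <<'E'
from fit import *
import cv2
o=ctrl.get_obs();k=ctrl.calibration("wrist");im=ctrl.get_image("wrist");print(o["t"],o["tool_pos"],o["tool_rot"],o["opening"],k)
np.save("k1.npy",k,allow_pickle=True)
def fe(P):
    p=np.atleast_2d(P)@k["R"].T+k["t"];r=np.hypot(p[:,0],p[:,1]);th=np.arctan2(r,p[:,2])
    return np.c_[k["fx"]*th*p[:,0]/r+k["cx"],k["fy"]*th*p[:,1]/r+k["cy"]]
v=[.5835,.2985,0,-.870]
for P in ([[23,8,98],[-23,8,98],[-23,-8,98],[23,-8,98]],[[50,7,6],[50,-7,6],[32,-7,6],[32,7,6]],[[-50,7,6],[-50,-7,6],[-32,-7,6],[-32,7,6]],circ(32,0)):
    cv2.polylines(im,[fe(W(v,P)).round().astype(int)],True,(0,255,255),1)
cv2.imwrite("pics/w1.png",im[:,:,::-1])
E
```

```text
t: 1.5
tool_pos: [0.5867, 0.2962, 0.2006]
tool_rot: [1.332, 2.844, -0.002]
contact_force: [-0.5, 0.2, 0.4]
opening: 0.0483
t: 1.75
tool_pos: [0.5828, 0.3008, 0.2015]
tool_rot: [-1.323, -2.849, -0.0]
contact_force: [0.4, 1.4, -0.3]
opening: 0.0485
1.75 [0.5828296  0.30077416 0.20147388] [-1.32274619e+00 -2.84930706e+00 -3.76803809e-04] 0.04845631469597685 {'fx': 371.64829954431775, 'fy': 371.64829954431775, 'cx': 317.8803769894124, 'cy': 240.30437877080792, 'R': array([[ 7.63859648e-01,  6.45382191e-01,  5.15049028e-04],
       [ 6.14790051e-01, -7.27893819e-01,  3.03650755e-01],
       [ 1.96345691e-01, -2.31629912e-01, -9.52783267e-01]]), 't': array([-0.6393678 , -0.16942271,  0.30757503])}
```

View pics/w1.png

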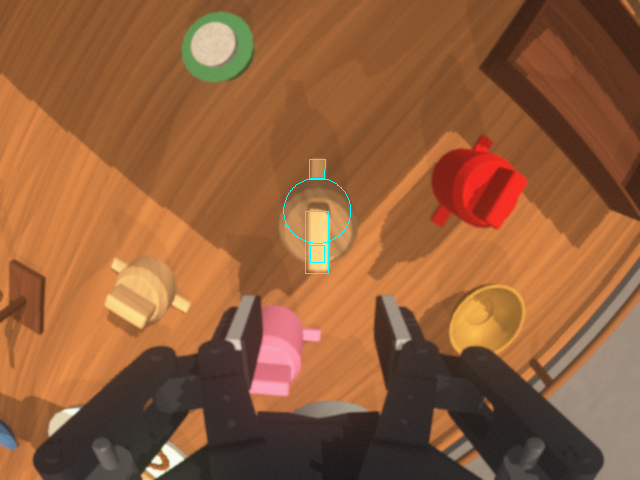

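The overlay agrees with the picture: the cap's bar is at (317,240) and its upper wing at (317,168). The pose is confirmed, so I descend and grip.

```bash
python3 -m creep '[[110,0,0,40,0],[110,0,0,80,0],[110,0,0,110,0],[110,0,0,125,0],[110,0,0,125,0],[110,0,0,125,0],[255,0,0,125,0],[255,0,0,125,0],[255,0,0,125,0],[255,0,0,125,0],[255,0,0,125,0],[255,0,0,125,0]]' 60
python3 -m creep '[[255,0,0,0,0],[255,0,0,0,0],[255,0,0,-20,0],[255,0,0,-60,0],[255,0,0,-100,0],[255,0,0,-140,0],[255,0,0,-140,0],[255,0,0,-140,0]]'
python3 - <<'E'
from fit import *
import cv2
o=ctrl.get_obs();print(o["tool_pos"],o["tool_rot"],o["opening"])
s=ctrl.get_image("scene");d=ctrl.get_image("side");print([ (round(x["conf"],2),np.round(x["rect"])) for x in ctrl.boxes_of("side","tall_cap")])
cv2.imwrite("pics/g.png",cv2.resize(np.hstack([s[60:360,320:620],d[0:300,200:500]]),(800,400))[:,:,::-1])
E
```

```text
t: 2.8
tool_pos: [0.5854, 0.3005, 0.0794]
tool_rot: [1.324, 2.846, 0.006]
contact_force: [-1.3, -0.4, 6.0]
opening: 0.0149
t: 3.47
tool_pos: [0.5857, 0.3004, 0.2213]
tool_rot: [1.323, 2.843, 0.009]
contact_force: [-0.3, -1.1, -0.4]
opening: 0.0147
[0.58571749 0.30044257 0.22130348] [1.32267537 2.84312417 0.00931752] 0.014701532739746078
[(0.94, array([331., 107.,  30.,  54.])), (0.91, array([329., 179.,  46.,  61.])), (0.87, array([290.,  75.,  47.,  64.])), (0.42, array([390., 372.,  26.,  34.]))]
```

View pics/g.png

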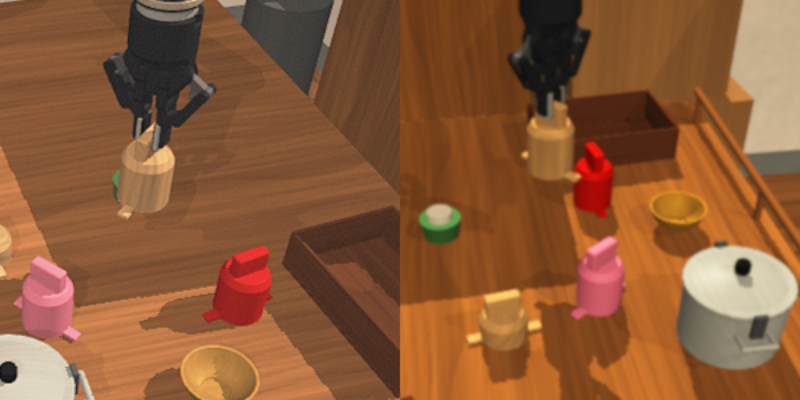

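The cap is held (opening 14.7 mm) and hangs upright. Carrying it over to the base.

```bash
python3 -m creep '[[255,-28,-31,0,0],[255,-56,-63,0,0],[255,-84,-94,0,0],[255,-112,-126,0,0],[255,-140,-157,0,0],[255,-168,-188,0,0],[255,-168,-188,0,0]]' 80
python3 -m creep '[[255,-36,-17,0,0.07],[255,-72,-34,0,0.14],[255,-108,-50,0,0.2],[255,-144,-67,0,0.27],[255,-180,-84,0,0.33],[255,-216,-101,0,0.4],[255,-251,-117,0,0.4],[255,-251,-117,0,0.4],[255,-251,-117,0,0.4],[255,-251,-117,0,0.4]]'
python3 - <<'E'
from fit import *
import cv2
o=ctrl.get_obs();print(o["t"],o["tool_pos"],o["tool_rot"],o["opening"]);k=ctrl.calibration("wrist")
im=ctrl.get_image("wrist");s=ctrl.get_image("scene");d=ctrl.get_image("side")
print(o["q"].round(2))
t=np.array(o["tool_rot"]);yaw=2*np.arctan2(t[1],t[0]);print("toolx yaw",np.degrees(yaw)%180)
# predicted cap
v=[o["tool_pos"][0],o["tool_pos"][1],o["tool_pos"][2]-.078,yaw];b=[.622,-.2173,.0281,-.4406]
for c,m in(("scene",s),("side",d)):
    for P in(circ(32,0),[[50,7,3],[50,-7,3]],[[-50,7,3],[-50,-7,3]],[[23,8,98],[-23,8,98],[-23,-8,98],[23,-8,98]]):
        cv2.polylines(m,[proj(c,W(v,P)).round().astype(int)],True,(0,255,255),1)
    for P in(circ(66,12),circ(25,12),[[42,10,31],[42,-10,31]],[[-42,10,31],[-42,-10,31]]):
        cv2.polylines(m,[proj(c,W(b,P)).round().astype(int)],True,(0,0,255),1)
cv2.imwrite("pics/w2.png",im[:,:,::-1])
cv2.imwrite("pics/o2.png",np.hstack([cv2.resize(s[200:380,30:210],(400,400),interpolation=2),cv2.resize(d[240:480,300:540],(400,400),interpolation=2)])[:,:,::-1])
E
```

```text
t: 4.2
tool_pos: [0.5461, 0.0444, 0.2135]
tool_rot: [-1.333, -2.841, 0.008]
contact_force: [0.7, 0.0, -1.9]
opening: 0.0138
t: 5.03
tool_pos: [0.6196, -0.2164, 0.2139]
tool_rot: [-1.862, -2.525, 0.0]
contact_force: [0.6, 0.2, -1.7]
opening: 0.0141
5.0333 [ 0.61957578 -0.21642447  0.21389022] [-1.86234654e+00 -2.52495796e+00  3.33533788e-04] 0.014066391489910146
[-0.45  0.14  1.55  0.    1.46 -0.75]
toolx yaw 107.17686485858607
```

View pics/o2.png

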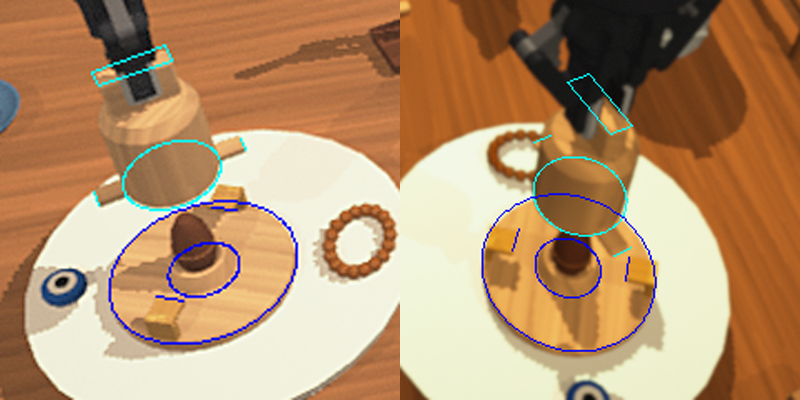

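View pics/w2.png

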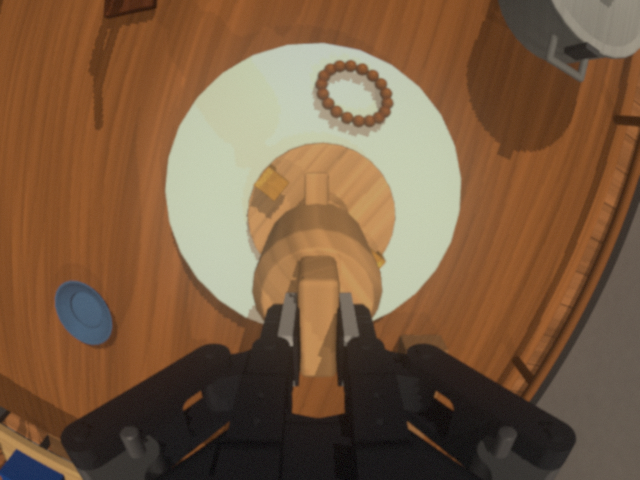

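The wrist view shows the disc spanning x 247–396 with its top at y 142, a keeper at (270,183), and the wing tip at y 172, x 306–328. I'll check these against the predictions.

Run:
```python
from fit import *
import cv2
k=ctrl.calibration("wrist");o=ctrl.get_obs();t=o["tool_rot"];yaw=2*np.arctan2(t[1],t[0])
def fe(P):
    p=np.atleast_2d(P)@k["R"].T+k["t"];r=np.hypot(p[:,0],p[:,1]);th=np.arctan2(r,p[:,2])
    return np.c_[k["fx"]*th*p[:,0]/r+k["cx"],k["fy"]*th*p[:,1]/r+k["cy"]]
for b in([.622,-.2173,.0281,-.4406],[.624,-.2173,.0281,-.4406],[.622,-.2153,.0281,-.4406]):
    p=fe(W(b,circ(66,12)));print(b[:2],"disc",p.min(0).round(1),p.max(0).round(1),"keeper inner",fe(W(b,[[42,10,31],[42,-10,31],[-42,10,31],[-42,-10,31]])).round(1).tolist())
for dz in(.074,.076,.079):
    v=[*o["tool_pos"][:2],o["tool_pos"][2]-dz,yaw]
    print("cap wing tips",fe(W(v,[[50,7,6],[50,-7,6],[-50,7,6],[-50,-7,6]])).round(1).tolist(),"bar",fe(W(v,[[23,0,98],[-23,0,98]])).round(1).tolist())
im=cv2.imread("pics/w2.png");cv2.imwrite("pics/w2c.png",cv2.resize(im[130:390,230:410],(540,780)[::1],interpolation=2)[:600])
```

```text
[0.622, -0.2173] disc [246.1 142.7] [393.6 285.9] keeper inner [[364.0, 247.1], [347.8, 263.3], [290.3, 181.0], [274.3, 198.8]]
[0.624, -0.2173] disc [248.2 143.4] [395.6 286.5] keeper inner [[366.1, 247.8], [350.0, 263.9], [292.6, 181.7], [276.6, 199.5]]
[0.622, -0.2153] disc [246.6 140.5] [394.3 284.1] keeper inner [[364.7, 245.0], [348.6, 261.2], [291.0, 178.7], [274.9, 196.5]]
cap wing tips [[306.1, 175.3], [330.6, 175.3], [307.7, 328.5], [328.9, 328.5]] bar [[318.5, 286.9], [318.4, 387.3]]
cap wing tips [[306.2, 174.8], [330.5, 174.8], [307.8, 327.0], [328.9, 327.0]] bar [[318.5, 284.6], [318.4, 384.2]]
cap wing tips [[306.4, 174.1], [330.4, 174.2], [307.9, 324.7], [328.7, 324.7]] bar [[318.4, 281.2], [318.4, 379.8]]
```

View pics/w2c.png

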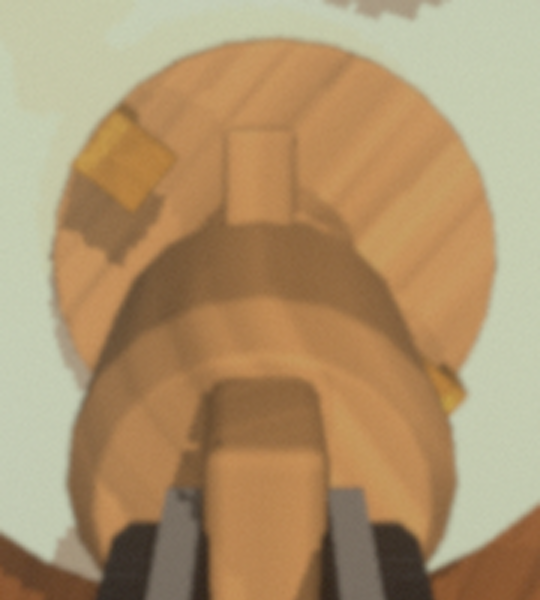

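Wrist and fixed views agree to about 1.5 mm. The cap needs about −2.5 mm in tool x and +3.5 mm in tool y, then I lower it.

```bash
python3 -m creep '[[255,-2.5,3.5,0,0],[255,-2.5,3.5,0,0],[255,-2.5,3.5,20,0],[255,-2.5,3.5,40,0],[255,-2.5,3.5,60,0],[255,-2.5,3.5,70,0],[255,-2.5,3.5,80,0],[255,-2.5,3.5,85,0],[255,-2.5,3.5,88,0],[255,-2.5,3.5,88,0],[255,-2.5,3.5,88,0]]'
python3 -m creep '[[255,0,0,2,0],[255,0,0,4,0],[255,0,0,4,0]]'
```

```text
t: 6.1
tool_pos: [0.625, -0.2188, 0.1294]
tool_rot: [1.864, 2.527, 0.0]
contact_force: [-0.3, 0.4, -1.3]
opening: 0.014
t: 6.35
tool_pos: [0.6245, -0.2186, 0.1244]
tool_rot: [1.864, 2.528, 0.0]
contact_force: [-0.4, -0.0, -2.5]
opening: 0.0141
```

```bash
python3 -m creep '[[255,0,0,2,0],[255,0,0,4,0],[255,0,0,4,0]]'; python3 -m creep '[[255,0,0,1,0],[255,0,0,2,0],[255,0,0,2,0]]'; python3 -m creep '[[255,0,0,1,0],[255,0,0,2,0],[255,0,0,2,0]]'
```

```text
t: 6.6
tool_pos: [0.6247, -0.2189, 0.1216]
tool_rot: [1.864, 2.528, -0.0]
contact_force: [-2.6, 0.8, 3.6]
opening: 0.0139
t: 6.85
tool_pos: [0.625, -0.219, 0.1216]
tool_rot: [1.864, 2.528, -0.0]
contact_force: [-6.1, 0.8, 11.6]
opening: 0.0142
t: 7.1
tool_pos: [0.6252, -0.2191, 0.1216]
tool_rot: [1.863, 2.527, -0.001]
contact_force: [-9.2, 2.7, 17.9]
opening: 0.0139
```

Contact with a sideways force of −9 N in x: the cap is riding on the collar's +x side. I'll ease up, shift about 2 mm to −x, and lower again.

```bash
python3 -m creep '[[255,0,0,-4,0],[255,1.2,-2,-4,0],[255,1.2,-2,-4,0],[255,1.2,-2,-2,0],[255,1.2,-2,0,0],[255,1.2,-2,0,0]]'; python3 -m creep '[[255,0,0,1,0],[255,0,0,2,0],[255,0,0,2,0]]'
```

```text
t: 7.6
tool_pos: [0.6234, -0.2188, 0.1215]
tool_rot: [1.863, 2.526, 0.0]
contact_force: [-7.4, 2.3, 19.1]
opening: 0.0138
t: 7.85
tool_pos: [0.6237, -0.2189, 0.1215]
tool_rot: [1.862, 2.526, 0.0]
contact_force: [-11.6, 4.1, 27.9]
opening: 0.0137
```

The height stayed at 0.1215 after the sideways shift, and on the taper it would have changed. That matches full seating within the height uncertainty, so the sideways force is probably friction. I'll relieve the pressure and check by camera before twisting.

```bash
python3 -m creep '[[255,0,0,-5,0],[255,0,0,-5,0],[255,0,0,-5,0]]'
python3 - <<'E'
from fit import *
import cv2
o=ctrl.get_obs();t=o["tool_rot"];yaw=2*np.arctan2(t[1],t[0]);print(np.degrees(yaw)%180,o["tool_pos"])
s=ctrl.get_image("scene");d=ctrl.get_image("side")
for zz in (.0401,):
  v=[.6225,-.2175,zz,yaw]
  for c,m in(("scene",s),("side",d)):
    for P in(circ(32,0),[[32,7,6],[50,7,6],[50,-7,6],[32,-7,6]],[[-32,7,6],[-50,7,6],[-50,-7,6],[-32,-7,6]]):
        cv2.polylines(m,[(proj(c,W(v,P))*16).round().astype(int)],True,(0,255,255),1,cv2.LINE_AA,4)
cv2.imwrite("pics/o3.png",np.hstack([cv2.resize(s[240:370,55:185],(400,400),interpolation=2),cv2.resize(d[320:460,330:470],(400,400),interpolation=2)])[:,:,::-1])
E
```

```text
t: 8.1
tool_pos: [0.6229, -0.2186, 0.1215]
tool_rot: [1.863, 2.527, 0.0]
contact_force: [-3.5, 0.8, 11.7]
opening: 0.0144
107.18978806915874 [ 0.62291821 -0.21857904  0.12147631]
```

View pics/o3.png

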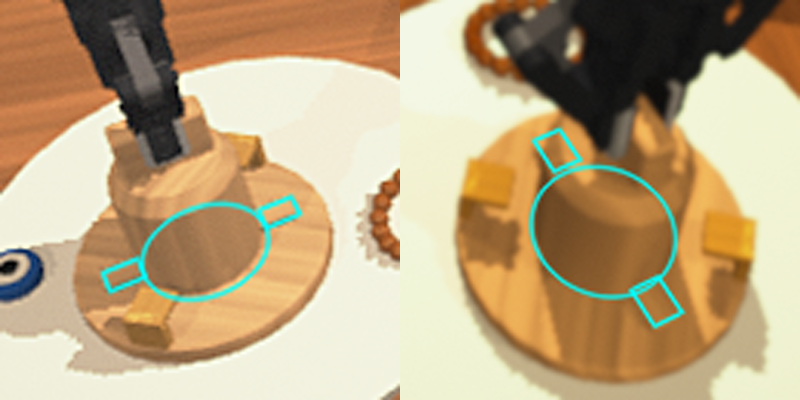

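The wings match the overlay and lie flat on the disc, clear of the keepers. Twisting by −0.83 rad.

```bash
python3 -m creep '[[255,0,0,0,-0.1],[255,0,0,0,-0.2],[255,0,0,0,-0.3],[255,0,0,0,-0.4],[255,0,0,0,-0.5],[255,0,0,0,-0.6],[255,0,0,0,-0.7],[255,0,0,0,-0.77],[255,0,0,0,-0.83],[255,0,0,0,-0.83],[255,0,0,0,-0.83],[255,0,0,0,-0.83]]'
python3 - <<'E'
from fit import *
import cv2
o=ctrl.get_obs();t=o["tool_rot"];yaw=2*np.arctan2(t[1],t[0]);print(np.degrees(yaw)%180,o["tool_pos"],o["wrist_torque"])
s=ctrl.get_image("scene");d=ctrl.get_image("side")
cv2.imwrite("pics/o4.png",np.hstack([cv2.resize(s[240:370,55:185],(400,400),interpolation=2),cv2.resize(d[320:460,330:470],(400,400),interpolation=2)])[:,:,::-1])
E
```

```text
t: 9.2
tool_pos: [0.6243, -0.2182, 0.1214]
tool_rot: [0.686, 3.06, 0.001]
contact_force: [0.2, 1.7, 8.4]
opening: 0.0144
154.74095758756155 [ 0.6242739  -0.21817755  0.12138932] [ 0.49413041 -0.35193936  0.07765988]
```

View pics/o4.png

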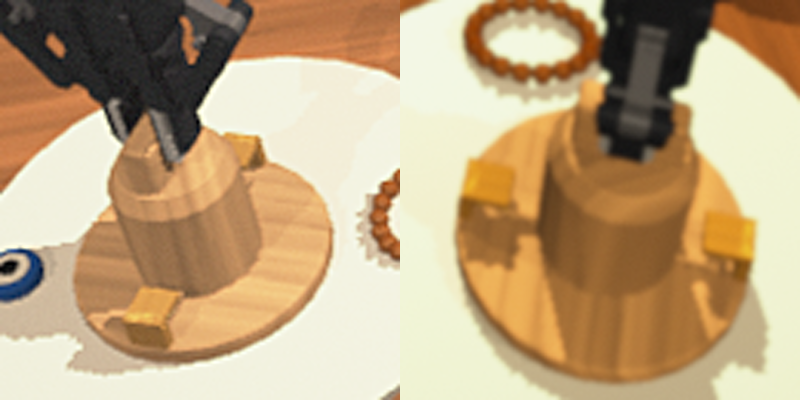

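The wings are now hidden under the keepers and the yaw is 154.7° against 154.8° wanted. Releasing and backing off.

```bash
python3 -m creep '[[255,0,0,-1.5,0],[110,0,0,-1.5,0],[110,0,0,-1.5,0],[110,0,0,-1.5,0],[110,0,0,-1.5,0],[110,0,0,-20,0],[110,0,0,-60,0],[110,0,0,-100,0],[110,0,0,-140,0],[110,0,0,-140,0],[110,0,0,-140,0]]'
python3 - <<'E'
from fit import *
import cv2
s=ctrl.get_image("scene");d=ctrl.get_image("side");k=ctrl.calibration("wrist");w=ctrl.get_image("wrist")
for l in("tall_cap","short_cap"):print(l,[(round(x["conf"],2),np.round(x["rect"])) for x in ctrl.boxes_of("scene",l)])
f=lambda m,r:cv2.resize(m,r,interpolation=2)
cv2.imwrite("pics/o5.png",np.hstack([f(s[230:370,50:190],(266,400)[:1]*2),f(d[310:460,325:475],(266,266)),f(w[120:360,200:440],(266,266))])[:,:,::-1])
E
```

```text
t: 10.22
tool_pos: [0.6237, -0.2188, 0.2637]
tool_rot: [0.685, 3.059, -0.003]
contact_force: [0.7, 0.6, -0.2]
opening: 0.0484
tall_cap [(0.87, array([ 91., 270.,  44.,  67.])), (0.79, array([335., 254.,  48.,  58.])), (0.64, array([470., 246.,  52.,  63.]))]
short_cap [(0.71, array([295., 216.,  36.,  54.]))]
```

View pics/o5.png

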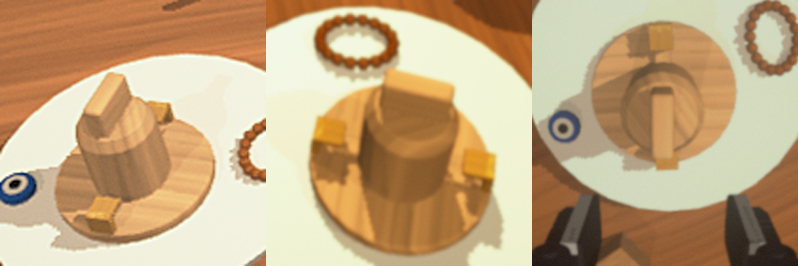

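The cap stands closed with the bar visually in line. I'll put a number on the alignment from the wrist image.

Run:
```python
from fit import *
import cv2
k=ctrl.calibration("wrist");w=ctrl.get_image("wrist");o=ctrl.get_obs()
def fe(P):
    p=np.atleast_2d(P)@k["R"].T+k["t"];r=np.hypot(p[:,0],p[:,1]);th=np.arctan2(r,p[:,2])
    return np.c_[k["fx"]*th*p[:,0]/r+k["cx"],k["fy"]*th*p[:,1]/r+k["cy"]]
v=[.6225,-.2175,.041,-.4406]
b=[*v[:2],.029,v[3]]
for P,vv in(([[23,8,98],[-23,8,98],[-23,-8,98],[23,-8,98]],v),([[42,10,31],[42,-10,31],[62,-10,31],[62,10,31]],b),([[-42,10,31],[-42,-10,31],[-62,-10,31],[-62,10,31]],b),(circ(66,12),b)):
    cv2.polylines(w,[(fe(W(vv,P))*16).round().astype(int)],True,(0,0,255),1,cv2.LINE_AA,4)
cv2.imwrite("pics/w5.png",cv2.resize(w[125:285,240:400],(600,600),interpolation=2)[:,:,::-1])
```

```text
(no output)
```

View pics/w5.png

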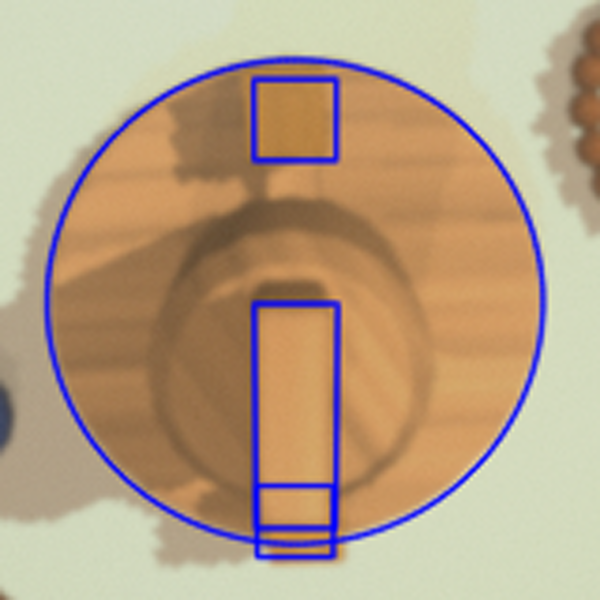

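The overlay fits both bar and keepers. The lower keeper is about 10 px right of its prediction, which puts the bar within 2° of the keeper line. Handing in.

```bash
python3 -c "
from station import ctrl
print(ctrl.finish_job())"
```

```text
the job is handed in; nothing more can be done
None
```

I lowered the tall wooden cap over the egg with its wings about 48° clear of the keepers, twisted it about 48° so both wings lie under them, let go, and backed off. The job was handed in at about 10.5 s.

**Last checks:**
- **Alignment:** the wrist overlay shows the bar in line with the keepers. One keeper sat slightly beside its predicted place, so the bar may be off by about 2°.
- **Hands off:** the gripper is open and about 14 cm above its release height, with no contact force.
- **Short cap:** it is still where it stood.

**What disagreed:**
- **Contact height:** the cap made contact 2–3 mm higher than I first calculated, with a sideways force of up to 12 N. The height did not change when I shifted the cap 2 mm sideways. The wings also turned freely under the keepers, so I took it as fully seated.
- **Not seen directly:** I could not see the cap's underside or the egg after closing.

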